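# Snap the packed box shut

## Task

The tall round box on the table is packed and its lid is on. Press its three steel snap tabs down one after another, each until it snaps flush with the lid, without tipping the box or pushing it away. The small shallow box of the same make is still to be filled: do not touch it.

Things in the scene. Friction and masses are not known exactly. Their poses are not given: they have to be found in the camera images.
- tall_box: The tall round box: white body 120 mm across, grey lid 128 mm across, 76 mm high to the lid's flat middle; about 0.9 kg, loose. Origin: centre of its underside, z up. Three steel tabs, 26 mm wide, 5 mm thick, hinged on the lid 43 mm from the centre line and 73.5 mm up, point outward like spokes to 82 mm from the centre line: tab_0 along the box's +x, the others 120 degrees apart.
- tab_0 (a joint): Angle (rad) of the tab along the box's +x: 0 = standing up 26 degrees, its end 94 mm above the underside (at the start); 0.45 = snapped level, top at 76 mm, flush with the lid's middle, hard stop. Press about 70 mm from the centre line, where it goes down 13 mm: some 5.5 N starts it, past 0.225 it snaps down by itself and stays; pressed less, it springs back.
- tab_1 (a joint): The same for the like tab 120 degrees counter-clockwise (seen from above, toward the box's +y) from tab_0.
- tab_2 (a joint): The same for the like tab 240 degrees counter-clockwise (seen from above) from tab_0.
- shallow_box: The small shallow box, not to be touched: the same make with its own three raised tabs, lid 100 mm in diameter, 46 mm high, tab ends 68 mm from its centre line and about 64 mm high. Loose. The origin is the centre of its underside, z up.

How it is judged:
On the way, in this order (a step that is already met when the one before it is completed fails the run):
1. one tab of the tall box is snapped down (value of joint any of tab_0, tab_1, tab_2 above 0.38 rad), for 0.2 s.
2. two tabs are snapped down ((value of joint each of tab_0, tab_1 above 0.38 rad or value of joint each of tab_0, tab_2 above 0.38 rad or value of joint each of tab_1, tab_2 above 0.38 rad)), for 0.2 s.
3. all three tabs are snapped down (value of joint each of tab_0, tab_1, tab_2 above 0.38 rad), for 0.2 s.
At the end, for the whole second after the job is handed in: All three tabs of the tall box are snapped level (above 0.38 rad of 0.45), and the box stands upright (within 0.08 rad) and at rest within 40 mm of where it stood (all of step 3 and angle between tall_box's own z axis and vertical below 0.08 rad and distance of tall_box from where it was at the start of the episode below 0.04 m and linear speed of tall_box below 0.02 m/s); the robot touches nothing.
It fails at once if the tall box is tipped by more than 0.25 rad (angle between tall_box's own z axis and vertical above 0.25 rad).
It fails at once if the robot touches the shallow box (more than 1 N) (contact force between shallow_box and the arm above 1 N).
It fails at once if the fingers touch the shallow box (more than 1 N) (contact force between shallow_box and the fingers above 1 N).
It fails at once if the shallow box is moved by more than 15 mm (distance of shallow_box from where it was at the start of the episode above 0.015 m).
It also fails if it takes over 45 s, if anything falls off the work surface, if the arm or the gripper's body presses on something with over 40 N, if the wrist force passes 120 N, or if a joint passes its speed limit or range.

## Robot

A 7-joint arm with a two-finger parallel gripper is mounted at the origin on a cart in front of the work surface, level with it; the furniture and walls round the work are solid. World frame = base frame: x ahead of the robot, y to its left, z up, the work surface at z = 0. Lengths are in m, angles in rad, forces in N, time in s.
With the tool pointing down it reaches from about 0.425 to 1.025 m from the base axis. Payload 9.4 kg.
Tool frame: the origin (TCP) lies at the very end of the fingers, on their centre line; the grasp point (between the pads) lies 19 mm behind it (manip.hold_point_z is the distance from the TCP to the grasp point, in m); z points along the fingers, y is the line along which they close (so a half turn about z gives the same grasp; the last joint's range is limited). The gripper opens to 93 mm and grips with 3 to 60 N. Pads are 15 mm wide; open, the fingers measure 128 mm over their backs; the gripper's body (75 mm by 188 mm) begins 65 mm behind the grasp point.
Start: joints at [-1.18, 0.599, -0.003, 1.599, 0.002, 0.943, -0.08], TCP at [0.327, 0.647, 0.219] pointing down, gripper open.
Joint ranges: [-2.57, 2.57], [-0.35, 1.97], [-1.29, 1.29], [0.11, 2.56], [-1.05, 4.19], [0.11, 1.86], [-2.63, 2.63]. Speed limits (rad/s): [2.22, 2.22, 3.01, 3.01, 3.14, 3.14, 3.14].

## Interface

Orientations are given as [roll, pitch, yaw] about the fixed x, y, z axes, in that order (R = Rz(yaw) Ry(pitch) Rx(roll)).
In Python, from cell import manip gives the robot as it stands.
- The arm moves only by the tool send_rows, never from a script. Its argument "motion" is a list of rows, each a list of 3 entries, a list of its own where there are three numbers: the shift along the tool's x, y, z in cm, then the turn about the tool's z in degrees, then the closure, from -1 (fully open) to 1 (shut). In form: [[[x, y, z], roll, hand], ...]. A call has 1 to 20 rows; each row shifts and turns the commanded pose from where the row before left it, along the tool's axes as they then stand; what a row does not reach is not made up. A row lasts 1/8 s, in which the tool goes at most 62.5 mm and 10.7 degrees, less where a joint would pass 70% of its speed; a pose out of reach is approached as far as the arm can. A call is refused whole if a number of a shift passes 6.25 or a number of a turn 10.7, either way. A call with a gripper value outside its range is refused whole. The fingers move at their own pace and stop on an object; "squeeze" is the grip in N (left out, the last holds). Time passes only in rows, so rows that do not move let the fingers close. It gives the time, the measured TCP pose, the force, the opening and the grip force at its end, in the units of the state.
- manip.state(): the state, without advancing time (a new reading comes with each control period).
- manip.read_camera(name): name is "scene" or "top" or "wrist"; returns the picture (384x512x3 uint8, blue, green, red); there is no depth.
- manip.calibration(name): a dict with "intrinsics" (3x3 intrinsics, pixels), "D" ([k1, k2, p1, p2, k3] as OpenCV has them; the pictures are not rectified), "pose" (4x4, takes a point from camera to world coordinates). Camera axes: x right, y up, looking along -z (the intrinsics and any distortion apply to the point x, -y, -z); pixel columns grow to the right and rows downward; lengths in m; the calibration is good to about 2 mm. A picture is of the moment at which its call begins: read the wrist's pose just before it. calibration takes no time and is no camera call; for the wrist camera it gives the pose at the moment of the call.
- manip.hand_in(): hands the job in; it is judged then, once.
Trained networks look in the newest picture that a camera, given by its name, has taken for a name from the list of things; names that differ only in an ending like _2 or _b are one class to them, and where a whole thing is asked for, a point or a joint stands for the part that bears it (a point fixed in the world has none). Each returns a list of dicts, best first, with "conf" (0 to 1); they miss things now and then, are a little off and sometimes report something else, mostly with a low value. They report only what shows in the picture. A call takes as long as a camera call.
- manip.look_for(camera, label): "at" ([row, column] in pixels, amid what is visible of it).
- manip.cut_out(camera, label): "mask" (384x512 bool, what is visible of it) and "at" ([row, column] in pixels, amid what is visible of it).
The state is a dict: "time": time; "qpos": joint angles; "qd": joint speeds; "tau": joint torques, N m; "position": TCP position; "tcp_rot": TCP orientation; "contact_force": force on the tool from outside, world axes, zero at the start; "moment": the same for the moment, N m; "width": finger opening in m; "grip_force": force on a finger pad.
Only numpy, scipy, OpenCV 4.12 (cv2) and the standard library are available. Lean on these libraries where they do the work, as an engineer would, in place of code of your own. Each camera call takes 0.05 s, during which the arm holds its last target. There are 200 camera calls.

## Working session

There is one attempt and no reset: what is moved stays moved. The work goes in short steps, Python scripts to look and compute and a tool call to move; the robot and the scene stay as the last step left them, time stands still between calls to the robot, and variables do not carry over. Pictures are saved under pics/ and viewed, at most 10 in all, crops included, and the job is handed in when it is done.

Besides the shell and the picture viewer there is one more tool, called after "Request:" by a JSON object that holds its "method" and its "body". send_rows: Moves the arm, as the interface text tells. Its arguments: {"type":"object","properties":{"motion":{"type":"array","items":{"type":"array"}},"squeeze":{"type":"number"}},"required":["motion"]}

```bash
mkdir -p pics
python3 - <<'E'
from cell import manip
import cv2,numpy as np
s=manip.state();print(s['position'],s['tcp_rot'],s['time'],s['width'])
a=manip.read_camera('top');b=manip.read_camera('scene')
cv2.imwrite('pics/top.png',a);cv2.imwrite('pics/scene.png',b)
for c in('top','scene'):
  k=manip.calibration(c);print(c,np.round(k['pose'],3).tolist(),k['intrinsics'],k['D'])
  for l in('tall_box','shallow_box','tab_0'):
    print(l,[(np.round(d['at'],1).tolist(),round(d['conf'],2)) for d in manip.look_for(c,l)])
E
```

```text
[0.32673116 0.64667149 0.21776668] [-3.14008666e+00  1.56883111e-04  2.67386414e+00] 0.0 0.09263205301081948
top [[0.004, 0.993, -0.119, 0.445], [-1.0, 0.004, 0.003, -0.011], [0.004, 0.119, 0.993, 0.929], [0.0, 0.0, 0.0, 1.0]] [[369.86849313   0.         254.88509456]
 [  0.         369.86849313 196.91346556]
 [  0.           0.           1.        ]] [-0.05406748  0.          0.          0.          0.        ]
tall_box [([204.3, 170.3], 0.9)]
shallow_box [([208.4, 305.1], 0.95)]
tab_0 [([211.6, 148.3], 0.64), ([178.4, 180.1], 0.55), ([223.9, 189.8], 0.55)]
scene [[0.806, 0.366, -0.465, 0.179], [-0.592, 0.52, -0.616, -0.543], [0.016, 0.772, 0.636, 0.604], [0.0, 0.0, 0.0, 1.0]] [[413.42358712   0.         259.66344116]
 [  0.         413.42358712 194.92254168]
 [  0.           0.           1.        ]] [-0.04109184  0.          0.          0.          0.        ]
tall_box [([163.1, 191.2], 0.68)]
shallow_box [([244.6, 276.2], 0.68)]
tab_0 [([246.7, 275.7], 0.74), ([146.3, 215.4], 0.67), ([168.4, 182.7], 0.61), ([143.8, 174.8], 0.54)]
```

View pics/top.png

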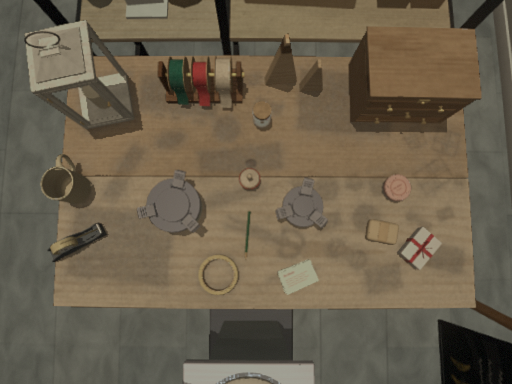

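View pics/scene.png

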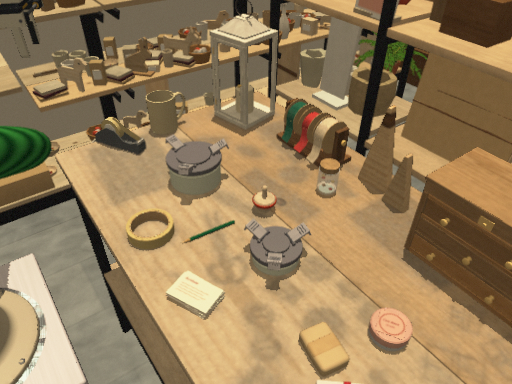

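The top view shows the tall box at about (204,173), with tabs at (212,148), (178,180) and (224,190). The shallow box is at (208,303). The scene view agrees: tall box at (163,193), shallow box at (245,277). Next I fit the box pose.

```bash
cat > h.py <<'E'
from cell import manip
import cv2,numpy as np
from scipy.optimize import least_squares
def proj(c,P):
  T=np.linalg.inv(c['pose']);p=np.asarray(P)@T[:3,:3].T+T[:3,3];p=p*[1,-1,-1]
  return cv2.projectPoints(p,np.zeros(3),np.zeros(3),np.array(c['intrinsics'],float),np.array(c['D'],float))[0][:,0]
def tabs(v,r,z):
  a=v[2]+np.arange(3)*2*np.pi/3
  return np.c_[v[0]+r*np.cos(a),v[1]+r*np.sin(a),np.full(3,z)]
E
python3 - <<'E'
from h import *
obs={}
for c in('top','scene'):
  manip.read_camera(c); m=[]
  for d in manip.cut_out(c,'tab_0'):
    r,q=np.nonzero(d['mask']); m.append((q.mean(),r.mean()))
    print(c,np.round(m[-1],1),len(r),round(d['conf'],2))
  m=np.array(m); ctr={'top':(173,204),'scene':(192,160)}[c]
  obs[c]=m[np.hypot(*(m-ctr).T)<45]
cal={c:manip.calibration(c) for c in obs}
def res(v,cs=('top','scene')):
  o=[]
  for c in cs:
    p=proj(cal[c],tabs(v,v[3],.084))
    for q in obs[c]: o+=list(q-p[np.argmin(np.hypot(*(p-q).T))])
  return np.array(o)
for cs in(('top',),('scene',),('top','scene')):
  b=min((least_squares(res,[.43,.18,y,.06],args=(cs,),loss='soft_l1') for y in np.radians([0,20,40,60,80,100])),key=lambda s:s.cost)
  print(cs,np.round(b.x,4),np.degrees(b.x[2]),np.round(res(b.x,cs),1))
v=b.x
a=np.degrees(v[2])+np.arange(3)*120
print(np.round(np.c_[tabs(v,.068,.1)[:,:2],a%360],4))
E
```

```text
top [191.2 222.7] 147 0.75
top [178.8 178.3] 214 0.62
top [146.1 210.5] 237 0.57
scene [217.4 145.3] 134 0.69
scene [184.  167.6] 119 0.55
scene [174.  142.2] 153 0.48
('top',) [ 0.5294  0.1766 -0.2448  0.0617] -14.02575445985516 [ 0.4  0.2 -0.4  0.2 -0.  -0.5]
('scene',) [0.5261 0.1748 1.8386 0.0609] 105.34579174780156 [-0.3 -0.9 -0.2  0.8  0.5  0. ]
('top', 'scene') [ 0.5283  0.1765 -0.2475  0.0614] -14.178437429580315 [ 0.5 -0.3 -0.4 -0.4 -0.1 -0.9 -0.8 -0.2 -0.8  1.3  0.3  0.6]
[[5.942000e-01 1.599000e-01 3.458216e+02]
 [5.097000e-01 2.420000e-01 1.058216e+02]
 [4.809000e-01 1.278000e-01 2.258216e+02]]
```

Request:
{"method": "send_rows", "body": {"motion": [[[0,0,0],-6.3,1],[[0,0,0],-6.3,1],[[0,0,0],0,1],[[0,0,0],0,1]], "squeeze": 10}}

```text
time: 1.1
position: [0.327, 0.6471, 0.2186]
tcp_rot: [3.142, 0.0, 2.891]
contact_force: [0.2, 0.7, -0.4]
width: 0.0572
grip_force: 0.0
```

```bash
cat > go.py <<'E'
import sys
from h import *
from scipy.spatial.transform import Rotation as R
s=manip.state();Q=R.from_euler('xyz',s['tcp_rot'])
x,y,z=map(float,sys.argv[1:4])
print('yaw',np.degrees(s['tcp_rot'][2]),s['position'],s['width'],'shift cm',np.round(Q.inv().apply(np.array([x,y,z])-s['position'])*100,2),s['contact_force'])
E
python3 go.py .594 .160 .13
```

```text
yaw 165.6553339302993 [0.32702507 0.64706173 0.21862792] 0.057245104281488074 shift cm [-37.93 -40.57   8.86] [ 0.15283275  0.7331464  -0.35902681]
```

Request:
{"method": "send_rows", "body": {"motion": [[[-2,-2.1,0],0,1],[[-3,-3.2,0],0,1],[[-3,-3.2,0],0,1],[[-3,-3.2,0],0,1],[[-3,-3.2,0],0,1],[[-3,-3.2,0],0,1],[[-3,-3.2,0],0,1],[[-3,-3.2,0],0,1],[[-3,-3.2,0],0,1],[[-3,-3.2,0],0,1],[[-3,-3.2,0],0,1],[[-3,-3.2,0],0,1],[[-2.9,-3.3,1],0,1],[[0,0,2],0,1],[[0,0,2],0,1],[[0,0,2],0,1],[[0,0,0],0,1],[[0,0,0],0,1]]}}

```text
time: 3.35
position: [0.5951, 0.1607, 0.1493]
tcp_rot: [3.141, 0.001, 2.893]
contact_force: [0.4, 0.3, -0.1]
width: 0.0005
grip_force: 0.0
```

```bash
python3 go.py .594 .160 .1
python3 - <<'E'
from h import *
c=manip.calibration('wrist')
a=manip.read_camera('wrist')
for v,col in(((.5283,.1765,-.2475),(0,255,0)),):
  for r,z in((.043,.076),(.078,.093)):
    for p in proj(c,tabs(v,r,z)): cv2.circle(a,tuple(int(i) for i in np.clip(p,-50,900)),3,col,-1)
cv2.imwrite('pics/w1.png',a)
E
```

```text
yaw 165.7616257223133 [0.5950882  0.16070774 0.14930027] 0.0004506195913366832 shift cm [ 0.09 -0.1   4.93] [ 0.36399813  0.26345343 -0.08789146]
```

View pics/w1.png

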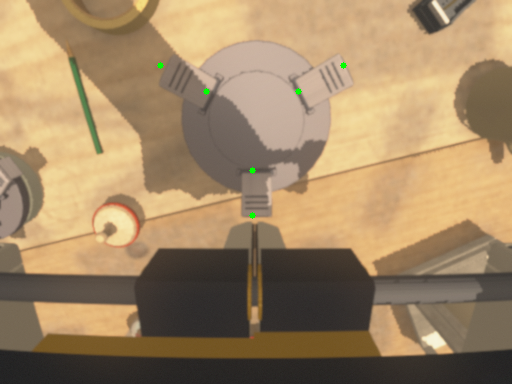

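The wrist view shows tab_0 straight below the fingers, from (257,172) to (257,216). The projected model matches to about 3 mm, so I press.

Request:
{"method": "send_rows", "body": {"motion": [[[0,-0.1,2],0,1],[[0,0,2],0,1],[[0,0,1],0,1],[[0,0,0.5],0,1],[[0,0,0.4],0,1],[[0,0,0.4],0,1],[[0,0,0.4],0,1],[[0,0,0.3],0,1],[[0,0,0.2],0,1],[[0,0,0],0,1],[[0,0,0],0,1]]}}

```text
time: 4.78
position: [0.5944, 0.1596, 0.0765]
tcp_rot: [-3.141, -0.0, 2.894]
contact_force: [-0.4, 0.4, -0.1]
width: 0.0007
grip_force: 0.0
```

Request:
{"method": "send_rows", "body": {"motion": [[[0,0,-2],0,1],[[0,0,-3],0,1],[[0,0,-2],0,1],[[0,0,0],10,1],[[0,0,0],10,1],[[0,0,0],10,1],[[0,0,0],10,1],[[0,0,0],10,1],[[0,0,0],10,1],[[0,0,0],0,1],[[0,0,0],0,1]]}}

```text
time: 6.15
position: [0.5944, 0.1597, 0.1466]
tcp_rot: [-3.141, 0.0, 1.85]
contact_force: [-0.2, 0.1, -0.4]
width: 0.0004
grip_force: 0.0
```

```bash
python3 go.py .5097 .242 .1
```

```text
yaw 106.02576778293803 [0.59437379 0.15966069 0.14662358] 0.0004061077136823728 shift cm [10.25 -5.86  4.66] [-0.24820392  0.1464866  -0.38955796]
```

Request:
{"method": "send_rows", "body": {"motion": [[[2.5,-1.4,0],0,1],[[2.6,-1.5,0],0,1],[[2.6,-1.5,0],0,1],[[2.5,-1.5,0],0,1],[[0,0,0],0,1],[[0,0,0],0,1]]}}

```text
time: 6.9
position: [0.5107, 0.2411, 0.1468]
tcp_rot: [3.141, 0.0, 1.848]
contact_force: [-0.9, -0.1, 0.2]
width: 0.0004
grip_force: 0.0
```

```bash
python3 go.py .5097 .242 .1
python3 - <<'E'
from h import *
c=manip.calibration('wrist')
a=manip.read_camera('wrist')
v=(.5283,.1765,-.2475)
for r,z in((.043,.076),(.078,.093)):
    for p in proj(c,tabs(v,r,z)): cv2.circle(a,tuple(int(i) for i in np.clip(p,-50,900)),3,(0,255,0),-1)
t=manip.read_camera('top')[150:260,110:230]
cv2.imwrite('pics/w2.png',np.hstack([a[:,100:],cv2.resize(t,(380,384))]))
E
```

```text
yaw 105.85473044928095 [0.51065591 0.24113198 0.14683683] 0.00039769411772043776 shift cm [ 0.11 -0.07  4.68] [-0.94226821 -0.05414848  0.1617199 ]
```

View pics/w2.png

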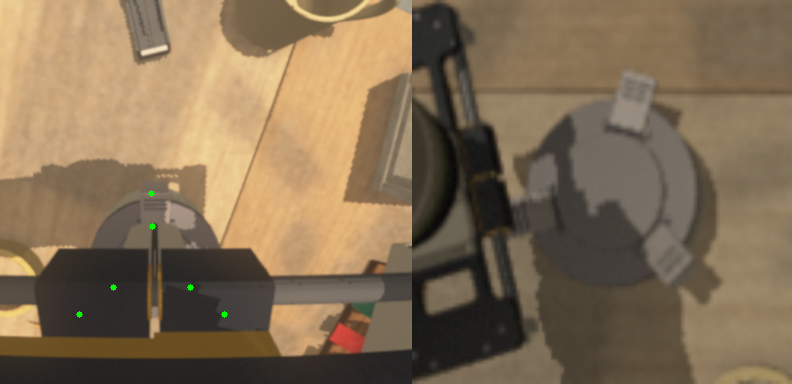

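tab_1 lies in line under the fingers, at about (155,193)–(155,226) in the left part. Pressing it.

Request:
{"method": "send_rows", "body": {"motion": [[[0.1,-0.1,2],0,1],[[0,0,2],0,1],[[0,0,0.9],0,1],[[0,0,0.5],0,1],[[0,0,0.4],0,1],[[0,0,0.4],0,1],[[0,0,0.4],0,1],[[0,0,0.3],0,1],[[0,0,0.1],0,1],[[0,0,0],0,1],[[0,0,0],0,1]]}}

```text
time: 8.38
position: [0.5087, 0.2423, 0.0766]
tcp_rot: [-3.142, 0.0, 1.846]
contact_force: [-0.4, 1.5, 0.5]
width: 0.0006
grip_force: 0.0
```

Request:
{"method": "send_rows", "body": {"motion": [[[0,0,-2],0,1],[[0,0,-3],0,1],[[0,0,-2],0,1],[[0,0,0],10,1],[[0,0,0],10,1],[[0,0,0],10,1],[[0,0,0],10,1],[[0,0,0],10,1],[[0,0,0],10,1],[[0,0,0],0,1],[[0,0,0],0,1]]}}

```text
time: 9.75
position: [0.5086, 0.2424, 0.1466]
tcp_rot: [3.142, 0.0, 0.803]
contact_force: [1.2, 1.0, -0.5]
width: 0.0004
grip_force: 0.0
```

```bash
python3 go.py .4809 .1278 .1
python3 - <<'E'
from h import *
t=manip.read_camera('scene')[110:210,140:250]
cv2.imwrite('pics/s2.png',np.hstack([cv2.resize(x,(390,355)) for x in(cv2.imread('pics/scene.png')[110:210,140:250],t)]))
E
```

```text
yaw 46.02824173755277 [0.50861292 0.2424283  0.14662185] 0.00044214500153616997 shift cm [-10.17   5.96   4.66] [ 1.24336401  0.98473524 -0.48251554]
```

View pics/s2.png

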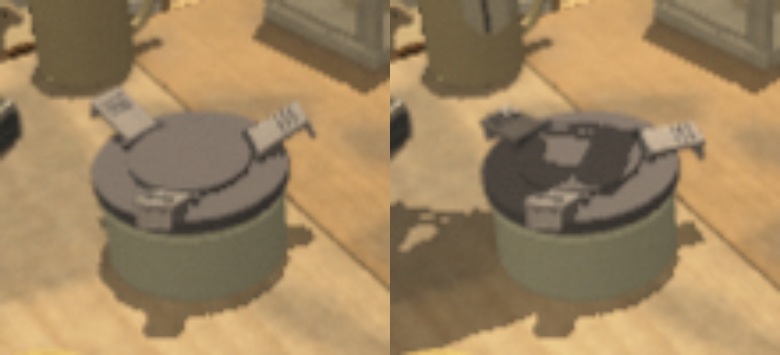

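The two pressed tabs are now level: right at (675,138) and back left at (515,125). The front tab at (550,205) is still up, and the box hasn't moved. On to the third tab.

Request:
{"method": "send_rows", "body": {"motion": [[[-2.5,1.5,0],0,1],[[-2.6,1.5,0],0,1],[[-2.6,1.5,0],0,1],[[-2.5,1.5,0],0,1],[[0,0,0],0,1],[[0,0,2],0,1],[[0,0,2],0,1],[[0,0,0.9],0,1],[[0,0,0.5],0,1],[[0,0,0.4],0,1],[[0,0,0.4],0,1],[[0,0,0.4],0,1],[[0,0,0.3],0,1],[[0,0,0.1],0,1],[[0,0,0],0,1],[[0,0,0],0,1]]}}

```text
time: 11.8
position: [0.4807, 0.1274, 0.0767]
tcp_rot: [3.141, -0.0, 0.799]
contact_force: [-0.3, 0.6, -0.2]
width: 0.0007
grip_force: 0.0
```

Request:
{"method": "send_rows", "body": {"motion": [[[0,0,-2],0,1],[[0,0,-3],0,1],[[0,0,-4],0,1],[[0,0,-4],0,1],[[0,0,0],0,1],[[0,0,0],0,1],[[0,0,0],0,1]]}}

```text
time: 12.68
position: [0.48, 0.1273, 0.2057]
tcp_rot: [-3.141, 0.002, 0.799]
contact_force: [-0.7, 0.1, 0.1]
width: 0.0006
grip_force: 0.0
```

Run:
```python
from h import *
t=manip.read_camera('scene')[110:210,140:250];w=manip.read_camera('wrist')
cv2.imwrite('pics/s3.png',np.hstack([cv2.resize(t,(390,355)),cv2.resize(w,(400,355))]))
```

```text
(no output)
```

View pics/s3.png

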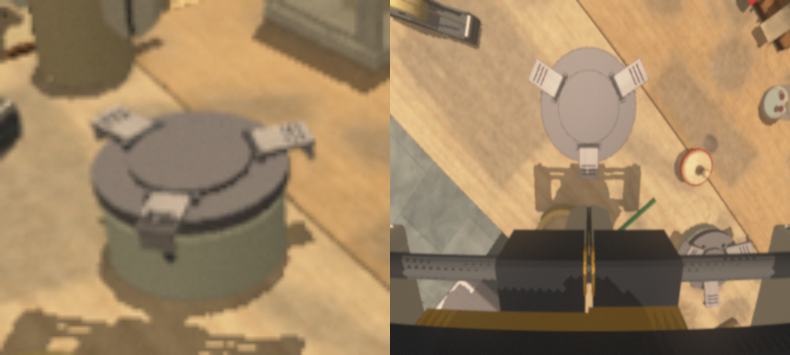

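All three tabs are level, at (280,138), (125,125) and (165,215), and the box stands upright in its place.

```bash
python3 -c "
from cell import manip
print(manip.hand_in())"
```

```text
the job is handed in; nothing more can be done
None
```

All three tabs of the tall box look snapped level in the final pictures, with the box upright and in place and the shallow box left alone; the job is handed in, and no verdict came back.

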